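# Roll the specimen slides down onto the levelling plate

## Robot

A 6-joint arm with a two-finger parallel gripper is mounted at the origin on the work surface. World frame = base frame: x ahead of the robot, y to its left, z up, the work surface at z = 0. Lengths are in m, angles in rad, forces in N, time in s.
With the tool pointing down it reaches from about 0.375 to 0.9 m from the base axis. Payload 3.1 kg.
Tool frame: the origin (TCP) lies between the finger pads; the fingertips stand 22 mm ahead of it and the grasp point (between the pads) lies 3 mm ahead of it; z points along the fingers, y is the line along which they close (so a half turn about z gives the same grasp; the last joint's range is limited). The gripper opens to 87 mm and grips with 3 to 60 N. Pads are 19 mm wide; open, the fingers measure 117 mm over their backs; the gripper's body (75 mm by 190 mm) begins 51 mm behind the grasp point.
Start: joints at [-1.444, 0.527, 1.433, -0, 1.181, -0.178], TCP at [0.188, -0.596, 0.245] pointing down, gripper open.
Joint ranges: [-3.08, 3.08], [-0.75, 2.2], [0.22, 2.44], [-1.43, 4.57], [0, 2.65], [-2.85, 2.85]. Speed limits (rad/s): [2.79, 2.79, 3.14, 3.14, 3.14, 3.14].

## Interface

Orientations are given as a unit quaternion [x, y, z, w].
In Python, from rig import get_obs, camera, get_calibration, hand_in, cut_out gives the robot as it stands.
- The arm moves only by the shell command python3 -m inch 'ROWS' [OPENING] [FORCE]. ROWS is JSON, one flat list of numbers, 6 for each row, row after row: the shift along the tool's x, y, z scaled (see below), then the turn, a rotation vector about the tool's x, y, z scaled (see below). A call has 1 to 20 rows; each row is the pose to reach, as a shift and turn from the pose commanded when the call began, along the tool's axes at that moment; what a row does not reach only later rows make up. The controller multiplies each number of a shift by 0.08 m and each number of a turn by 90 degrees. A row lasts 1/12 s, in which the tool goes at most 41.7 mm and 7.16 degrees, less where a joint would pass 70% of its speed; a pose out of reach is approached as far as the arm can. A call with a number of a shift or a turn outside -1 to 1 is refused whole. A call with a gripper value outside its range is refused whole. OPENING is the finger opening in mm, from 0 to 87, set as the call begins (- or left out, the last holds). The fingers move at their own pace and stop on an object; FORCE is the grip in N (left out, the last holds). Time passes only in rows, so rows that repeat a pose let the fingers close. It gives the time, the measured TCP pose, the force, the opening and the grip force at its end, in the units of the state.
- get_obs(): the state, without advancing time (a new reading comes with each control period).
- camera(name): name is "scene" or "top"; returns the picture (400x640x3 uint8, red, green, blue); there is no depth.
- get_calibration(name): a dict with "vertical_fov" (degrees; the focal length in pixels is half the picture's height over the tangent of half this angle, whatever the lens; pixels are square), "cx", "cy" (the principal point, pixels), "T" (4x4, takes a point from camera to world coordinates). Camera axes: x right, y down, z forward; pixel columns grow to the right and rows downward; lengths in m; the calibration is good to about 2 mm. A picture is of the moment at which its call begins. get_calibration takes no time and is no camera call.
- hand_in(): hands the job in; it is judged then, once.
Trained networks look in the newest picture that a camera, given by its name, has taken for a name from the list of things; names that differ only in an ending like _2 or _b are one class to them, and where a whole thing is asked for, a point or a joint stands for the part that bears it (a point fixed in the world has none). Each returns a list of dicts, best first, with "conf" (0 to 1); they miss things now and then, are a little off and sometimes report something else, mostly with a low value. They report only what shows in the picture. A call takes as long as a camera call.
- cut_out(camera, thing): "region" (400x640 bool, what is visible of it) and "bbox" ([left, top, right, bottom] in pixels, round what is visible of it).
The state is a dict: "time": time; "q": joint angles; "joint_velocities": joint speeds; "joint_torque": joint torques, N m; "position": TCP position; "tool_rot": TCP orientation; "ft_force": force on the tool from outside, world axes, zero at the start; "moment": the same for the moment, N m; "grip_width": finger opening in m; "grip_force": force on a finger pad.
Only numpy, scipy, OpenCV 4.12 (cv2) and the standard library are available. Lean on these libraries where they do the work, as an engineer would, in place of code of your own. Each camera call takes 0.05 s, during which the arm holds its last target. There are 200 camera calls.

## Task

Six glass specimen slides stand proud on dabs of mounting putty in a row on the levelling plate. Take the hand roller out of its stand and roll it along the row with a firm, even pressure until every slide is fully down on the plate; it is thin glass, so do not press so hard that it cracks, and keep the gripper itself off the glass and its table. Then set the roller upright back in its stand, and leave the other things on the bench where they are.

Things in the scene. Friction and masses are not known exactly. Their poses are not given: they have to be found in the camera images.
- brayer: The hand roller, loose, 0.35 to 0.5 kg: an upright wooden handle on a steel bridge plate 70 x 86 x 5 mm (x, y, z) with a rubber roller under it. Origin: centre of the plate's underside. Upright: z up, y along the axle, it rolls along x; the same both ways round. Rubber roller 36 mm in diameter, 70 mm long, axle 24 mm below the origin, so its lowest line is 42 mm below it.
- brayer_grip (a point): Middle of the hand roller's handle, 45 mm above the body's origin; axes as the body's. The handle is 28 mm thick along x, 44 mm wide along y and reaches from 32 mm above to 40 mm below this point, where the bridge plate is. Take it from above, fingers closing along x.
- roller (a joint): Turn of the rubber roller about its axle (rad), free without limit: 1 rad for each 18 mm rolled, so about 7.5 rad for one pass from the first slide to the last.
- stand: The roller's fixed stand: base plate 74 x 96 mm, origin under its centre on the bench, and two steel walls, 84 mm long along the stand's y, 4 mm thick, tops 52 mm high, inner faces at x = -25 and +25 mm. The hand roller rests with its bridge plate across both wall tops, its y along the stand's y, the rubber hanging free between the walls.
- stand_rest (a point): Point midway between the wall tops, 52 mm above the bench: the hand roller's origin lies here when it rests in its stand. Axes as the stand's.
- leveller: The levelling table, fixed: dark base 216 x 104 x 8 mm, origin under its centre on the bench, x along the row, and a bright plate 200 x 86 mm held above it by a screw at each end (x = -92 and +92 mm, heads 3.5 mm above the plate). It is locked as the last user left it, not level: the plate's height is up to 4 mm off and it slopes along x by up to 0.06 rad either way, which no pose shows.
- row (a point): Middle of the row of slides, on the plate's face at its nominal height, 34 mm above the bench; x along the row, y along the slides, z up. Six slides, 25.5 x 76 x 1.3 mm, centred at x = -67.5, -40.5, -13.5, 13.5, 40.5, 67.5 mm; each can only go straight down. Their putty yields at about 10 N on a slide and keeps it where it was pushed; the glass cracks above 25 N.
- slide_1 (a joint): How far the slide at x = -67.5 mm of the row has been pressed down (m): 0 = underside 3 mm above the plate's face, 0.003 = fully down on it. It starts between 0 and 0.0006.
- slide_2 (a joint): The same for the slide at x = -40.5 mm.
- slide_3 (a joint): The same for the slide at x = -13.5 mm.
- slide_4 (a joint): The same for the slide at x = +13.5 mm.
- slide_5 (a joint): The same for the slide at x = +40.5 mm.
- slide_6 (a joint): The same for the slide at x = +67.5 mm.
- vice: A small grey machine vice 150 x 75 mm, 54 mm high, its black handle reaching to x = -158 mm. Fixed; leave alone. Origin under its middle.
- eyepiece_1: A black microscope eyepiece standing on the bench, 33 mm wide, 48 mm high. Leave alone. Origin under its middle.
- eyepiece_2: A black microscope eyepiece, 39 mm wide, 38 mm high. Leave alone. Origin under its middle.
- objective: A steel microscope objective standing on its thread, 29 mm wide, 46 mm high. Leave alone. Origin under its middle.
- putty_tin: A round metal tin, 60 mm wide, 34 mm high. Leave alone. Origin under its middle.
- dish: A small glass dish, 60 mm wide, 14 mm high. Leave alone. Origin under its middle.
- loupe_ring: A black ring 54 mm wide, 26 mm high. Leave alone. Origin under its middle.

How it is judged:
By the outcome, as a careful person would: the job done as asked, in the order asked, and still so for the second after the job is handed in, with the robot touching nothing.
It also fails if it takes over 72 s, if anything falls off the work surface, if the arm or the gripper's body presses on something with over 40 N, if the wrist force passes 120 N, or if a joint passes its speed limit or range.

## Working session

There is one attempt and no reset: what is moved stays moved. The work goes in short steps, Python scripts to look and compute and a shell command to move; the robot and the scene stay as the last step left them, time stands still between calls to the robot, and variables do not carry over. Pictures are saved under pics/ and viewed, at most 10 in all, crops included, and the job is handed in when it is done.

```bash
ls; mkdir -p pics
cat > h.py <<'E'
import numpy as np, cv2
from rig import *
def ray(name,u,v,z):
    c=get_calibration(name);f=200/np.tan(np.radians(c["vertical_fov"])/2)
    T=np.array(c["T"]);d=T[:3,:3]@np.array([(u-c["cx"])/f,(v-c["cy"])/f,1]);o=T[:3,3]
    return o+d*(z-o[2])/d[2]
def proj(name,p):
    c=get_calibration(name);f=200/np.tan(np.radians(c["vertical_fov"])/2)
    T=np.linalg.inv(np.array(c["T"]));q=T[:3,:3]@np.array(p)+T[:3,3]
    return np.array([c["cx"]+f*q[0]/q[2],c["cy"]+f*q[1]/q[2]])
E
python3 - <<'E'
from h import *
print(get_obs())
for n in("scene","top"):
    im=camera(n); cv2.imwrite(f"pics/{n}0.png",im[:,:,::-1])
    c=get_calibration(n);print(n,c["vertical_fov"],c["cx"],c["cy"],np.round(c["T"],3).tolist())
    for t in("brayer","stand","leveller","slide_1","brayer_grip"):
        for r in cut_out(n,t)[:7]:
            m=r["region"];v,u=np.nonzero(m)
            rect=cv2.minAreaRect(np.c_[u,v].astype(np.float32)) if len(u) else None
            print(t,round(r["conf"],2),r["bbox"],len(u),np.round(rect[0]+rect[1]+(rect[2],),1))
E
```

```text
pics
{'time': 0.0, 'q': array([-1.44451477e+00,  5.28426064e-01,  1.43392707e+00,  8.63331662e-06,
        1.18134148e+00, -1.78499136e-01]), 'joint_velocities': array([ 0.00011702,  0.00100812,  0.00072957, -0.00019055, -0.00026079,
        0.000983  ]), 'joint_torque': array([-5.67322513e-04, -4.40046394e+01, -1.76589417e+01,  6.33421121e-02,
        5.82394504e-02, -1.68278493e-04]), 'position': array([ 0.18749589, -0.59549728,  0.24358832]), 'tool_rot': array([ 9.88410748e-01,  1.51799500e-01,  3.14269842e-05, -1.05051607e-03]), 'ft_force': array([ 0.30189026,  0.10968214, -0.530185  ]), 'moment': array([ 0.02246505, -0.02196194,  0.05744398]), 'grip_force': 0.0, 'grip_width': 0.08682240566904575}
scene 53.2357521965242 327.8644805711905 205.42861083144675 [[-0.507, 0.5, -0.702, 1.195], [0.862, 0.306, -0.405, 0.373], [0.013, -0.81, -0.586, 0.62], [0.0, 0.0, 0.0, 1.0]]
brayer 0.59 [222.9, 149.4, 263.6, 190.4] 871 [245.6 168.5  37.8  35.1  14.8]
stand 0.66 [226.8, 177.3, 268.4, 202.6] 661 [247.4 191.5  26.3  42.2  75.2]
stand 0.35 [275.9, 269.6, 310.0, 302.6] 793 [291.5 285.   32. 
[... 1134 characters left out ...]
r 0.28 [417.2, 221.7, 431.4, 252.0] 247 [423.5 235.7  29.9   9.3  68.2]
slide_1 0.89 [273.0, 206.6, 289.4, 238.9] 358 [277.7 220.4  11.8  32.5  13.5]
slide_1 0.88 [312.6, 212.2, 331.7, 245.8] 363 [322.3 229.4  11.6  33.2  10.9]
slide_1 0.81 [282.7, 205.9, 297.2, 240.8] 357 [288.7 223.1  11.7  31.8  13. ]
slide_1 0.71 [324.3, 218.6, 341.1, 248.1] 285 [333.2 231.1  10.3  30.    6.3]
slide_1 0.65 [306.0, 216.7, 318.7, 242.7] 326 [311.3 227.1  10.9  31.1   9.5]
slide_1 0.65 [297.7, 278.3, 314.6, 295.2] 216 [306.  286.   15.6  15.6  45. ]
slide_1 0.54 [293.0, 208.7, 306.9, 239.6] 329 [300.3 225.1  11.3  31.5  12.5]
brayer_grip 0.72 [423.7, 207.0, 470.0, 246.4] 1133 [444.5 229.   30.6  40.2  72.8]
```

```bash
python3 - <<'E'
import cv2,numpy as np
E
ls pics
```

```text
scene0.png
top0.png
```

Run:
```python
import cv2
a=cv2.imread("pics/scene0.png")[130:320,180:420];b=cv2.imread("pics/top0.png")[180:320,240:500]
cv2.imwrite("pics/a.png",cv2.resize(a,None,fx=3.1,fy=3.1,interpolation=cv2.INTER_CUBIC));cv2.imwrite("pics/b.png",cv2.resize(b,None,fx=3,fy=3,interpolation=cv2.INTER_CUBIC))
```

```text
(no output)
```

View pics/a.png

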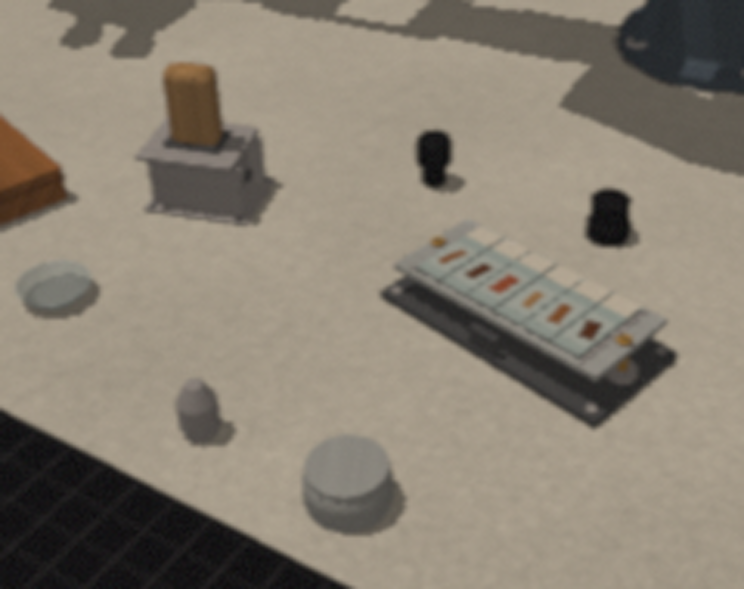

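View pics/b.png

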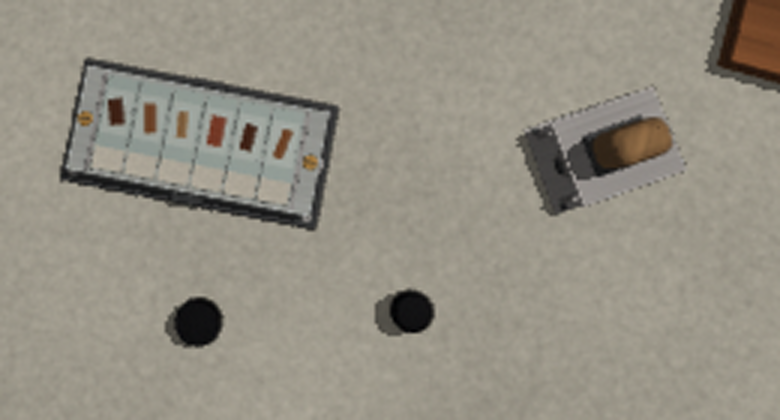

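View pics/top0.png

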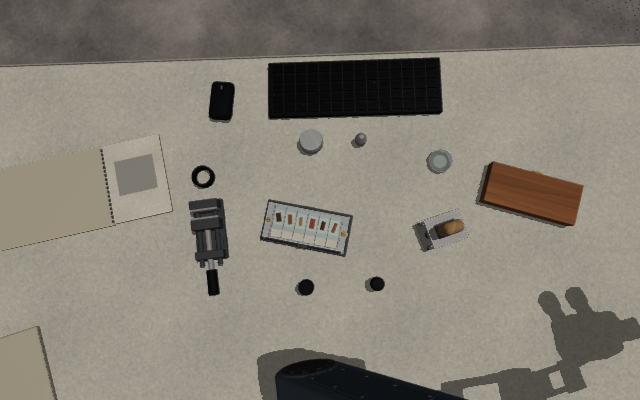

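The pictures show the roller in its stand (top ≈445,229; its y runs along the handle's width, roughly picture-right). The row is at top ≈307,227. The leveller's plate is clearly tilted in the scene view. Next I fit box models to the masks in both views.

```bash
cat > fit.py <<'E'
from h import *
from scipy.optimize import minimize
S=4
def box(x0,x1,y0,y1,z0,z1): return np.array([[a,b,c] for a in(x0,x1) for b in(y0,y1) for c in(z0,z1)])/1000
def place(P,x,y,a):
    R=np.array([[np.cos(a),-np.sin(a),0],[np.sin(a),np.cos(a),0],[0,0,1]]);return P@R.T+[x,y,0]
def pj(n,P): return np.array([proj(n,p) for p in P])
def ren(n,boxes,pose):
    m=np.zeros((400*S,640*S),np.uint8)
    for b in boxes:
        q=((pj(n,place(b,*pose))+.5)*S).astype(np.int32);cv2.fillConvexPoly(m,cv2.convexHull(q),1)
    return cv2.resize(m.astype(np.float32),(640,400),interpolation=cv2.INTER_AREA)
def fit(masks,boxesf,p0,step):
    def c(p):
        b=boxesf(p);return sum(np.abs(ren(n,b,p[:3])-masks[n]).sum()/masks[n].sum() for n in masks)
    s=np.vstack([p0]+[np.array(p0)+np.eye(len(p0))[i]*step[i] for i in range(len(p0))])
    r=minimize(c,p0,method="Nelder-Mead",options=dict(initial_simplex=s,maxiter=250,xatol=1e-4,fatol=1e-4));return r.x,r.fun
br=lambda p:[box(-35,35,-43,43,52,57),box(-14,14,-22,22,57,129)]
def lv(p):
    h=34+p[3]*1000;t=p[4];P=box(-100,100,-43,43,-4,0);P[:,2]+=h/1000+t*P[:,0]
    return [box(-108,108,-52,52,0,8),P]
E
python3 - <<'E'
from fit import *
M={}
for n in("scene","top"):
    camera(n)
    for t in("brayer","brayer_grip","leveller"): M[t,n]=cut_out(n,t)[0]["region"].astype(np.float32)
g=lambda t:{n:M[t,n] for n in("scene","top")}
c=ray("top",445,229,.07);l=ray("top",307,227,.02);print(c,l)
def ang(a,b,z):
    d=ray("top",*b,z)-ray("top",*a,z);return np.arctan2(d[1],d[0])
yb=ang((240+550/3,180+127/3),(240+655/3,180+88/3),.057)+np.pi/2
yl=ang((240+88/3,180+62/3),(240+337/3,180+107/3),.008)
res={}
for t in("brayer","brayer_grip"):
    res[t]=fit(g(t),br,[c[0],c[1],yb],[.01,.01,.1]);print(t,np.round(res[t][0],4),res[t][1])
    for n in("scene","top"): print(n,np.round(fit({n:M[t,n]},br,[c[0],c[1],yb],[.01,.01,.1])[0],4))
for o in ((0,.0),(0,.04),(0,-.04)):
    r=fit(g("leveller"),lv,[l[0],l[1],yl,*o],[.01,.01,.1,.003,.03]);print("lev",np.round(r[0],4),r[1])
res["lev"]=r
for n,(x0,x1,y0,y1) in dict(scene=(180,420,130,290),top=(240,500,190,270)).items():
    im=cv2.imread(f"pics/{n}0.png");im=cv2.resize(im,None,fx=3,fy=3,interpolation=cv2.INTER_CUBIC)
    for bs,p in((br(0),res["brayer"][0]),(lv(r[0]),r[0])):
        for b in bs:
            q=(pj(n,place(b,*p[:3]))+.5)*3
            for i in range(8):
                for j in range(i):
                    if bin(i^j).count("1")==1: cv2.line(im,tuple(int(k) for k in q[i]),tuple(int(k) for k in q[j]),(0,0,255),1)
    cv2.imwrite(f"pics/o_{n}.png",im[3*y0:3*y1,3*x0:3*x1])
a=cv2.imread("pics/o_scene.png");b=cv2.imread("pics/o_top.png");w=780
cv2.imwrite("pics/o.png",cv2.resize(np.vstack([cv2.copyMakeBorder(a,0,0,0,780-a.shape[1],0),b]),None,fx=.83,fy=.83))
E
```

```text
Traceback (most recent call last):
IndexError: list index out of range
```

```bash
cat > run.py <<'E'
from fit import *
M={}
for n in("scene","top"):
    for t in("brayer","leveller"):
        A=[]
        for k in range(4):
            camera(n)
            r=cut_out(n,t)
            if r and r[0]["conf"]>.4: A.append(r[0]["region"].astype(np.float32))
        M[t,n]=(np.mean(A,0)>.5).astype(np.float32);print(n,t,len(A),M[t,n].sum())
g=lambda t:{n:M[t,n] for n in("scene","top")}
c=ray("top",445,229,.07);l=ray("top",307,227,.02);print(c,l)
def ang(a,b,z):
    d=ray("top",*b,z)-ray("top",*a,z);return np.arctan2(d[1],d[0])
yb=ang((240+550/3,180+127/3),(240+655/3,180+88/3),.057)+np.pi/2
yl=ang((240+88/3,180+62/3),(240+337/3,180+107/3),.008)
res={}
for t in("brayer",):
    res[t]=fit(g(t),br,[c[0],c[1],yb],[.01,.01,.1]);print(t,np.round(res[t][0],4),res[t][1])
    for n in("scene","top"): print(n,np.round(fit({n:M[t,n]},br,[c[0],c[1],yb],[.01,.01,.1])[0],4))
best=None
for o in ((0,.04),(0,-.04)):
    r=fit(g("leveller"),lv,[l[0],l[1],yl,*o],[.01,.01,.1,.003,.03]);print("lev",np.round(r[0],4),r[1])
    if best is None or r[1]<best[1]: best=r
r=best
for n,(x0,x1,y0,y1) in dict(scene=(180,420,130,290),top=(240,500,190,270)).items():
    im=cv2.imread(f"pics/{n}0.png");im=cv2.resize(im,None,fx=3,fy=3,interpolation=cv2.INTER_CUBIC)
    for bs,p in((br(0),res["brayer"][0]),(lv(r[0]),r[0])):
        for b in bs:
            q=(pj(n,place(b,*p[:3]))+.5)*3
            for i in range(8):
                for j in range(i):
                    if bin(i^j).count("1")==1: cv2.line(im,tuple(int(k) for k in q[i]),tuple(int(k) for k in q[j]),(0,0,255),1)
    cv2.imwrite(f"pics/o_{n}.png",im[3*y0:3*y1,3*x0:3*x1])
a=cv2.imread("pics/o_scene.png");b=cv2.imread("pics/o_top.png")
cv2.imwrite("pics/o.png",cv2.resize(np.vstack([cv2.copyMakeBorder(a,0,0,0,780-a.shape[1],0),b]),None,fx=.83,fy=.83))
E
python3 run.py
```

```text
scene brayer 4 838.0
scene leveller 4 3272.0
top brayer 4 1134.0
top leveller 4 3578.0
[ 0.51513515 -0.27572191  0.07      ] [0.53003881 0.04573764 0.02      ]
brayer [ 0.5173 -0.2798  0.3407] 0.22809581458568573Traceback (most recent call last):
  File "run.py", line 20, in <module>
    for n in("scene","top"): print(n,np.round(fit({n:M[t,n]},br,[c[0],c[1],yb],[.01,.01,.1])[0],4))
                                              ~~~^^^^^^^^^^^^^^^^^^^^^^^^^^^^^^^^^^^^^^^^^^^
  File "fit.py", line 17, in fit
    r=minimize(c,p0,method="Nelder-Mead",options=dict(initial_simplex=s,maxiter=250,xatol=1e-4,fatol=1e-4));return r.x,r.fun
    res = _minimize_neldermead(fun, x0, args, callback, bounds=bounds,
                               **options)
    fxr = func(xr)
    fx = function(np.copy(x), *(wrapper_args + args))
  File "fit.py", line 15, in c
    b=boxesf(p);return sum(np.abs(ren(n,b,p[:3])-masks[n]).sum()/masks[n].sum() for n in masks)
                       ~~~^^^^^^^^^^^^^^^^^^^^^^^^^^^^^^^^^^^^^^^^^^^^^^^^^^^^^^^^^^^^^^^^^^^^^
  File "fit.py", line 15, in <genexpr>
    b=boxesf(p);return sum(np.abs(ren(n,b,p[:3])-masks[n]).sum()/masks[n].sum() for n in masks)
                                  ~~~^^^^^^^^^^^
  File "fit.py", line 11, in ren
    q=((pj(n,place(b,*pose))+.5)*S).astype(np.int32);cv2.fillConvexPoly(m,cv2.convexHull(q),1)
        ~~^^^^^^^^^^^^^^^^^^
  File "fit.py", line 7, in pj
    def pj(n,P): return np.array([proj(n,p) for p in P])
                                  ~~~~^^^^^
  File "h.py", line 8, in proj
    c=get_calibration(name);f=200/np.tan(np.radians(c["vertical_fov"])/2)
ValueError: time passes only in moves, steps and waits
```

```bash
cat > h.py <<'E'
import numpy as np, cv2, pickle, os
from rig import *
if not os.path.exists("cal.pkl"):
    pickle.dump({n:{k:np.array(v) if k=="T" else v for k,v in get_calibration(n).items()} for n in("scene","top")},open("cal.pkl","wb"))
C=pickle.load(open("cal.pkl","rb"))
def ray(name,u,v,z):
    c=C[name];f=200/np.tan(np.radians(c["vertical_fov"])/2)
    T=c["T"];d=T[:3,:3]@np.array([(u-c["cx"])/f,(v-c["cy"])/f,1]);o=T[:3,3]
    return o+d*(z-o[2])/d[2]
def proj(name,p):
    c=C[name];f=200/np.tan(np.radians(c["vertical_fov"])/2)
    T=c["T"];q=T[:3,:3].T@(np.array(p)-T[:3,3])
    return np.array([c["cx"]+f*q[0]/q[2],c["cy"]+f*q[1]/q[2]])
E
python3 run.py
```

```text
scene brayer 4 818.0
scene leveller 4 3258.0
top brayer 4 1098.0
top leveller 4 3493.0
[ 0.51513515 -0.27572191  0.07      ] [0.53003881 0.04573764 0.02      ]
brayer [ 0.5174 -0.2803  0.3645] 0.2715575695037842
scene [ 0.5189 -0.2795  0.3797]
top [ 0.5163 -0.2794  0.3445]
lev [ 5.3060e-01  4.8300e-02 -1.7767e+00  1.5000e-03 -2.8200e-02] 0.08390355110168457
lev [ 5.3070e-01  4.8200e-02 -1.7839e+00  4.0000e-04 -3.0400e-02] 0.07766420394182205
```

View pics/o.png

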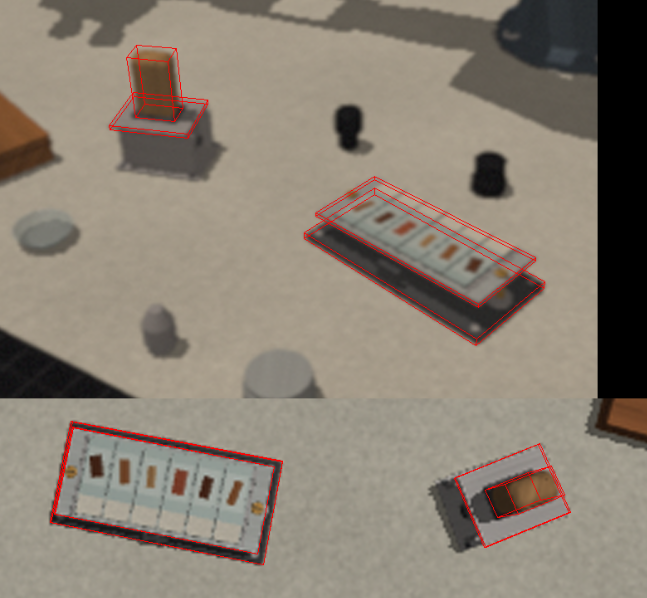

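```bash
cat > plan.py <<'E'
import sys; from h import *
from scipy.spatial.transform import Rotation as R
# plan.py x y z yaw_tool_y  -> rows for successive calls (8cm cap per axis), tool down
def plan(tp,ty,n=None):
    o=get_obs();p=o["position"].copy();q=R.from_quat(o["tool_rot"])
    yv=np.array([np.cos(ty),np.sin(ty),0]);T=R.from_matrix(np.c_[np.cross(yv,[0,0,-1]),yv,[0,0,-1]])
    for i in range(12):
        s=q.inv().apply(tp-p)/.08;t=(q.inv()*T).as_rotvec()/(np.pi/2)
        k=max(np.abs(s).max()/.99,np.abs(t).max()/.99,np.linalg.norm(t)/.45,1)
        print(np.round(s/k,4).tolist(),np.round(t/k,4).tolist(),"rows>=",int(np.ceil(max(np.linalg.norm(s/k)*80/41,np.linalg.norm(t/k)*90/7))))
        p=p+(tp-p)/k;q=q*R.from_rotvec(t/k*np.pi/2)
        if k==1: break
if __name__=="__main__":
    a=[float(v) for v in sys.argv[1:]];plan(np.array(a[:3]),a[3])
    o=get_obs();print(o["time"],o["position"],o["ft_force"])
E
python3 plan.py .517 -.2798 .20 .36
```

```text
[0.99, -0.491, 0.1077] [0.0, 0.0, -0.2004] rows>= 3
[0.99, -0.1453, 0.0976] [0.0, 0.0, -0.1814] rows>= 3
[0.99, 0.1388, 0.0975] [0.0, 0.0, -0.1812] rows>= 3
[0.99, 0.4469, 0.1059] [0.0, 0.0, -0.1969] rows>= 3
[0.99, 0.8919, 0.1299] [0.0, 0.0, -0.2416] rows>= 4
[0.0819, 0.1661, 0.0181] [0.0, 0.0, -0.0336] rows>= 1
4.15 [ 0.18758617 -0.59618422  0.24453594] [ 0.46309462 -0.32576578 -0.9967545 ]
```

```bash
python3 -m inch '[0.99,-0.491,0.108,0,0,-0.2, 0.99,-0.491,0.108,0,0,-0.2, 0.99,-0.491,0.108,0,0,-0.2]' 75
python3 -m inch '[0.99,-0.145,0.098,0,0,-0.181, 0.99,-0.145,0.098,0,0,-0.181, 0.99,-0.145,0.098,0,0,-0.181]'
python3 -m inch '[0.99,0.139,0.098,0,0,-0.181, 0.99,0.139,0.098,0,0,-0.181, 0.99,0.139,0.098,0,0,-0.181]'
python3 -m inch '[0.99,0.447,0.106,0,0,-0.197, 0.99,0.447,0.106,0,0,-0.197, 0.99,0.447,0.106,0,0,-0.197]'
python3 -m inch '[0.99,0.892,0.13,0,0,-0.242, 0.99,0.892,0.13,0,0,-0.242, 0.99,0.892,0.13,0,0,-0.242, 0.99,0.892,0.13,0,0,-0.242, 0.99,0.892,0.13,0,0,-0.242, 0.99,0.892,0.13,0,0,-0.242]'
python3 plan.py .517 -.2798 .10 .36
```

```text
time: 4.4
position: [0.2546, -0.5291, 0.2348]
tool_rot: [0.951, 0.308, 0.002, -0.003]
ft_force: [-0.3, -0.3, -0.0]
grip_width: 0.0773
grip_force: 0.0
time: 4.65
position: [0.3127, -0.4733, 0.2272]
tool_rot: [0.898, 0.441, 0.002, -0.003]
ft_force: [-1.3, 0.4, -0.6]
grip_width: 0.0751
grip_force: 0.0
time: 4.9
position: [0.3702, -0.4185, 0.2195]
tool_rot: [0.826, 0.563, 0.002, -0.002]
ft_force: [-0.7, 0.1, -0.1]
grip_width: 0.0752
grip_force: 0.0
time: 5.15
position: [0.4329, -0.3591, 0.2112]
tool_rot: [0.73, 0.684, 0.002, -0.001]
ft_force: [-0.1, -0.4, -0.0]
grip_width: 0.075
grip_force: 0.0
time: 5.65
position: [0.5064, -0.2907, 0.2014]
tool_rot: [0.591, 0.806, -0.0, -0.0]
ft_force: [-0.2, -0.4, 0.0]
grip_width: 0.0749
grip_force: 0.0
[0.071, 0.1311, 0.99] [-0.0003, 0.0001, -0.0271] rows>= 2
[0.0182, 0.0374, 0.277] [-0.0001, 0.0, -0.0076] rows>= 1
5.65 [ 0.50642325 -0.29072338  0.2013703 ] [-0.23590973 -0.35184989  0.04360172]
```

```bash
python3 -m inch '[0.089,0.168,0.2,0,0,-0.035, 0.089,0.168,0.2,0,0,-0.035, 0.089,0.168,0.2,0,0,-0.035, 0.089,0.168,0.2,0,0,-0.035]' | head -3; python3 plan.py .517 -.2798 .10 .36
python3 -m inch '[0,0,0.4,0,0,0, 0,0,0.8,0,0,0, 0,0,0.99,0,0,0, 0,0,0.99,0,0,0, 0,0,0.99,0,0,0]'; python3 plan.py .517 -.2798 .10 .36
python3 - <<'E'
from h import *
a=camera("scene")[130:230,170:330,::-1];b=camera("top")[180:280,380:540,::-1]
cv2.imwrite("pics/g.png",cv2.resize(np.hstack([a,b]),None,fx=2.5,fy=2.5,interpolation=cv2.INTER_CUBIC))
E
```

```text
time: 5.98
position: [0.5166, -0.2807, 0.1857]
tool_rot: [0.57, 0.822, -0.0, -0.0]
[0.0081, 0.0085, 0.99] [-0.0003, 0.0001, -0.0007] rows>= 2
[0.0006, 0.0007, 0.0807] [-0.0, 0.0, -0.0001] rows>= 1
5.9833 [ 0.51658646 -0.28068999  0.18565902] [-0.53960318  0.59741966 -0.41863744]
time: 6.4
position: [0.5168, -0.2803, 0.1061]
tool_rot: [0.569, 0.822, -0.0, -0.0]
ft_force: [0.2, -1.2, 0.3]
grip_width: 0.075
grip_force: 0.0
[0.0047, 0.0044, 0.0766] [-0.0004, -0.0004, -0.0002] rows>= 1
6.4 [ 0.51681099 -0.28027836  0.10613034] [ 0.17476232 -1.19629042  0.30766909]
```

View pics/g.png

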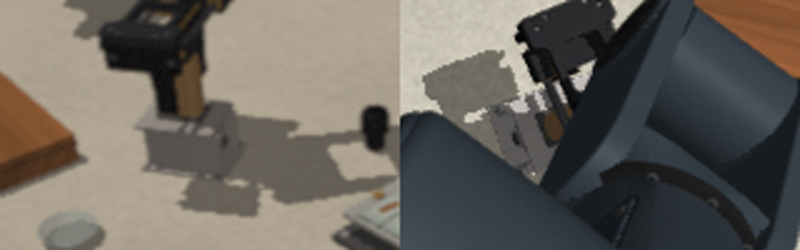

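Fingers straddle the handle as intended. Lower the last few mm and close.

```bash
python3 -m inch '[0,0,0.07,0,0,0, 0,0,0.07,0,0,0, 0,0,0.07,0,0,0]' 20 8 
python3 -m inch '[0,0,0,0,0,0, 0,0,0,0,0,0, 0,0,0,0,0,0, 0,0,0,0,0,0, 0,0,0,0,0,0, 0,0,0,0,0,0, 0,0,0,0,0,0, 0,0,0,0,0,0]' 10 8
python3 -m inch '[0,0,0,0,0,0, 0,0,0,0,0,0, 0,0,0,0,0,0, 0,0,0,0,0,0]' 10 45; python3 -c "
from h import *;o=get_obs();print(o['position'],o['ft_force'],o['moment'])"
```

```text
time: 6.75
position: [0.5176, -0.2797, 0.1012]
tool_rot: [0.569, 0.823, -0.0, 0.001]
ft_force: [-0.3, -0.5, -0.2]
grip_width: 0.0624
grip_force: 0.0
time: 7.42
position: [0.5171, -0.2796, 0.1006]
tool_rot: [0.569, 0.823, -0.0, -0.0]
ft_force: [-2.0, 0.1, 1.5]
grip_width: 0.0285
grip_force: 7.9
time: 7.75
position: [0.5171, -0.2796, 0.1006]
tool_rot: [0.568, 0.823, -0.0, -0.0]
ft_force: [-1.7, -0.6, 1.4]
grip_width: 0.0275
grip_force: 44.4
[ 0.51712544 -0.27960309  0.10058655] [-1.73755799 -0.56448382  1.3718649 ] [-0.11834394  0.20237662  0.07419866]
```

```bash
python3 -m inch '[0,0,-0.05,0,0,0, 0,0,-0.15,0,0,0, 0,0,-0.4,0,0,0, 0,0,-0.7,0,0,0, 0,0,-0.99,0,0,0, 0,0,-0.99,0,0,0, 0,0,-0.99,0,0,0, 0,0,-0.99,0,0,0]'; python3 plan.py .5162 -.0178 .155 1.356
```

```text
time: 8.42
position: [0.5166, -0.2788, 0.1787]
tool_rot: [0.569, 0.823, 0.0, -0.001]
ft_force: [-0.8, 0.4, -4.1]
grip_width: 0.028
grip_force: 44.4
[0.99, 0.3726, 0.0977] [0.0, -0.0005, -0.2054] rows>= 3
[0.99, 0.8048, 0.117] [0.0, -0.0006, -0.2477] rows>= 4
[0.4443, 0.8148, 0.0845] [0.0, -0.0004, -0.1802] rows>= 3
8.4167 [ 0.51658325 -0.27875471  0.1786785 ] [-0.83376815  0.41479058 -4.06758648]
```

```bash
python3 -m inch '[0.3,0.11,0.03,0,0,-0.06, 0.65,0.25,0.06,0,0,-0.13, 0.99,0.373,0.098,0,0,-0.205, 0.99,0.373,0.098,0,0,-0.205]' | head -2
python3 -m inch '[0.3,0.24,0.04,0,0,-0.07, 0.65,0.53,0.07,0,0,-0.14, 0.99,0.805,0.117,0,0,-0.2, 0.99,0.805,0.117,0,0,-0.248]' |head -2
python3 -m inch '[0.22,0.4,0.04,0,0,-0.07, 0.4,0.7,0.07,0,0,-0.13, 0.444,0.815,0.085,0,0,-0.18, 0.444,0.815,0.085,0,0,-0.18, 0.444,0.815,0.085,0,0,-0.18, 0.444,0.815,0.085,0,0,-0.18]'; python3 plan.py .5162 -.0178 .135 1.356
python3 - <<'E'
from h import *
a=camera("scene")[130:270,270:430,::-1];b=camera("top")[170:310,240:400,::-1]
cv2.imwrite("pics/r.png",cv2.resize(np.hstack([a,b]),None,fx=2.5,fy=2.5,interpolation=cv2.INTER_CUBIC))
E
```

```text
time: 8.75
position: [0.5133, -0.1879, 0.1687]
time: 9.08
position: [0.513, -0.0857, 0.1597]
time: 9.58
position: [0.517, -0.0191, 0.155]
tool_rot: [0.108, 0.994, -0.0, -0.001]
ft_force: [0.1, 0.1, -4.4]
grip_width: 0.0279
grip_force: 44.4
[0.0127, 0.0141, 0.2495] [-0.0002, -0.0007, -0.0012] rows>= 1
9.5833 [ 0.51697497 -0.01911827  0.15496011] [ 0.07021681  0.0993992  -4.44851038]
```

View pics/r.png

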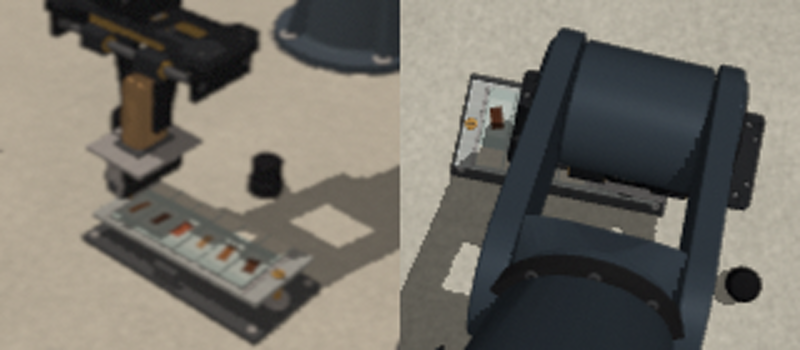

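```bash
cat > f.py <<'E'
from h import *
o=get_obs();p=o["position"];a=-1.786;d=p[:2]-[.5306,.0482]
print("t%.2f row x=%.1f y=%.1f z=%.2f F=%s fz+w=%.1f M=%s"%(o["time"],1000*(d@[np.cos(a),np.sin(a)]),1000*(d@[-np.sin(a),np.cos(a)]),p[2]*1000,np.round(o["ft_force"],1),o["ft_force"][2]+4.3,np.round(o["moment"],2)))
E
python3 -m inch '[0.013,0.014,0.15,0,0,-0.001, 0.013,0.014,0.28,0,0,-0.001, 0.013,0.014,0.28,0,0,-0.001, 0.013,0.014,0.28,0,0,-0.001]' >/dev/null; python3 f.py
for i in 1 2 3; do python3 -m inch '[0,0,0.0125,0,0,0, 0,0,0.0125,0,0,0]'>/dev/null; python3 f.py; done
```

```text
t10.02 row x=67.8 y=-0.1 z=133.02 F=[ 0.6 -0.3 -5.3] fz+w=-1.0 M=[ 0.13 -0.14 -0.02]
t10.18 row x=67.4 y=0.6 z=132.80 F=[ 0.7 -0.3 -3.4] fz+w=0.9 M=[ 0.06 -0.13  0.  ]
t10.35 row x=67.1 y=0.3 z=131.67 F=[-0.5 -0.5 -3.6] fz+w=0.7 M=[ 0.11 -0.11  0.01]
t10.52 row x=67.0 y=0.1 z=130.41 F=[ 0.5 -0.2 -4.2] fz+w=0.1 M=[ 0.05 -0.13  0.03]
```

```bash
for i in 1 2; do python3 -m inch '[0,0,0.0125,0,0,0, 0,0,0.0125,0,0,0]'>/dev/null; python3 f.py; done; for i in 1 2 3; do python3 -m inch '[0,0,0.006,0,0,0, 0,0,0.006,0,0,0]'>/dev/null; python3 f.py; done
```

```text
t10.68 row x=67.0 y=0.2 z=129.84 F=[-0.9 -0.   0.5] fz+w=4.8 M=[0.16 0.07 0.04]
t10.85 row x=67.0 y=0.3 z=129.06 F=[-1.5 -0.2  5.2] fz+w=9.5 M=[0.06 0.33 0.05]
t11.02 row x=67.0 y=0.3 z=128.68 F=[-1.5  1.1  5.6] fz+w=9.9 M=[0.15 0.3  0.02]
t11.18 row x=67.0 y=0.3 z=128.21 F=[-1.7  1.1  5.5] fz+w=9.8 M=[0.14 0.25 0.  ]
t11.35 row x=67.0 y=0.3 z=127.75 F=[-0.8  0.3  4.8] fz+w=9.1 M=[0.13 0.24 0.04]
```

```bash
for i in 1 2 3 4 ; do python3 -m inch '[0,0,0.007,0,0,0, 0,0,0.007,0,0,0]'>/dev/null; python3 f.py; done
```

```text
t11.52 row x=67.0 y=0.3 z=127.16 F=[-1.   0.9  5.6] fz+w=9.9 M=[0.16 0.18 0.01]
t11.68 row x=67.0 y=0.3 z=126.62 F=[-1.1  0.5  5.2] fz+w=9.5 M=[0.16 0.26 0.07]
t11.85 row x=67.1 y=0.4 z=126.40 F=[-3.   0.6  8.4] fz+w=12.7 M=[0.11 0.36 0.06]
t12.02 row x=67.1 y=0.5 z=126.19 F=[-2.4 -0.6 11.4] fz+w=15.7 M=[0.16 0.51 0.04]
```

Slide 6 is down (yield ≈10 N, then a stiff rise to 15.7 N). The commanded stiffness is about 5.5 N/mm, so I roll towards slide 5, following the slope.

```bash
for i in 1 2 3; do python3 -m inch '[0,0.04,-0.001,0,0,0, 0,0.08,-0.002,0,0,0, 0,0.112,-0.0034,0,0,0, 0,0.112,-0.0034,0,0,0]'>/dev/null; python3 f.py; done
```

```text
t12.35 row x=58.8 y=0.6 z=126.70 F=[-2.9 -3.2 12.2] fz+w=16.5 M=[-0.58  0.71  0.05]
t12.68 row x=48.9 y=0.7 z=127.10 F=[-1.1  0.7 11.3] fz+w=15.6 M=[0.18 0.51 0.08]
t13.02 row x=39.9 y=0.8 z=127.53 F=[-2.8 -0.2 13.2] fz+w=17.5 M=[0.14 0.53 0.14]
```

```bash
for i in 1 2 3; do python3 -m inch '[0.003,0.04,-0.002,0,0,0, 0.003,0.08,-0.004,0,0,0, 0.003,0.112,-0.0048,0,0,0, 0.003,0.112,-0.0048,0,0,0]'>/dev/null; python3 f.py; done
```

```text
t13.35 row x=32.1 y=0.9 z=127.95 F=[-2.1 -3.7 13. ] fz+w=17.3 M=[-0.74  0.59  0.09]
t13.68 row x=22.0 y=0.9 z=128.35 F=[-1.1  0.2 12.1] fz+w=16.4 M=[0.1  0.26 0.1 ]
t14.02 row x=12.8 y=1.0 z=128.75 F=[-2.1 -0.2 11.4] fz+w=15.7 M=[0.21 0.18 0.08]
```

```bash
for i in 1 2 3 ; do python3 -m inch '[0.004,0.04,-0.001,0,0,0, 0.004,0.08,-0.002,0,0,0, 0.004,0.112,-0.0037,0,0,0, 0.004,0.112,-0.0037,0,0,0]'>/dev/null; python3 f.py; done
```

```text
t14.35 row x=4.9 y=1.1 z=129.05 F=[-1.3 -3.2 11.4] fz+w=15.7 M=[-0.68  0.29  0.06]
t14.68 row x=-5.1 y=1.1 z=129.36 F=[ 0.4  0.  10.2] fz+w=14.5 M=[ 0.13 -0.02  0.02]
t15.02 row x=-14.2 y=1.2 z=129.67 F=[ 0.2 -0.7  9.4] fz+w=13.7 M=[ 0.08 -0.16  0.12]
```

```bash
for i in 1 2 3 ; do python3 -m inch '[0.004,0.04,-0.001,0,0,0, 0.004,0.08,-0.002,0,0,0, 0.004,0.112,-0.0037,0,0,0, 0.004,0.112,-0.0037,0,0,0]'>/dev/null; python3 f.py; done
```

```text
t15.35 row x=-22.1 y=1.1 z=129.86 F=[ 1.5 -3.3  7.7] fz+w=12.0 M=[-0.81 -0.13  0.1 ]
t15.68 row x=-32.2 y=1.0 z=130.15 F=[ 1.6 -0.7  7.8] fz+w=12.1 M=[ 0.   -0.39  0.11]
t16.02 row x=-41.3 y=1.0 z=130.41 F=[ 2.5 -0.7  6.3] fz+w=10.6 M=[-0.03 -0.54  0.1 ]
```

```bash
python3 -m inch '[0,0,0.007,0,0,0, 0,0,0.014,0,0,0, 0,0,0.014,0,0,0]'>/dev/null; python3 f.py;  for i in 1 2 3 ; do python3 -m inch '[0,0.04,-0.0007,0,0,0, 0,0.08,-0.0013,0,0,0, 0,0.106,-0.0018,0,0,0, 0,0.106,-0.0018,0,0,0]'>/dev/null; python3 f.py; done
```

```text
t16.27 row x=-41.2 y=1.2 z=130.15 F=[ 1.3  0.9 10.7] fz+w=15.0 M=[ 0.02 -0.22  0.03]
t16.60 row x=-48.5 y=1.2 z=130.20 F=[ 0.3 -3.8 12.3] fz+w=16.6 M=[-0.91 -0.16  0.09]
t16.93 row x=-58.3 y=1.3 z=130.39 F=[ 3.1 -0.4 10.7] fz+w=15.0 M=[ 0.06 -0.34  0.1 ]
t17.27 row x=-66.9 y=1.4 z=130.54 F=[ 2.3 -0.3 11.5] fz+w=15.8 M=[ 0.13 -0.37  0.13]
```

Run:
```python
from h import *
a=camera("scene")[140:270,290:420,::-1]
cv2.imwrite("pics/s1.png",cv2.resize(a,None,fx=4.5,fy=4.5,interpolation=cv2.INTER_CUBIC))
print(get_obs()["tool_rot"])
```

```text
[1.06248377e-01 9.94325306e-01 4.88744061e-04 5.31318108e-03]
```

View pics/s1.png

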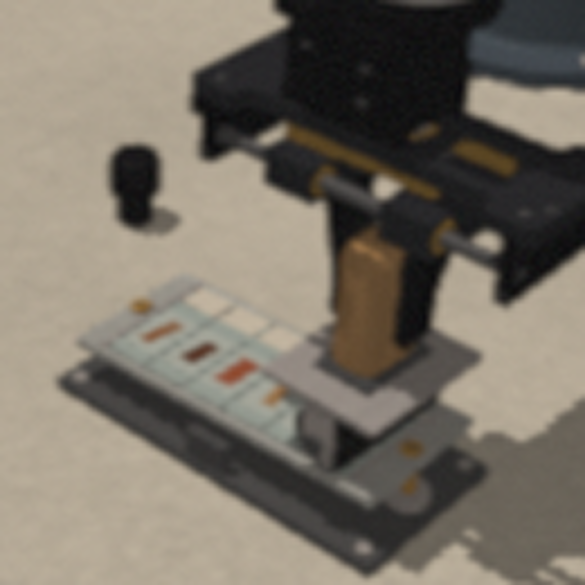

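The roller is on slide 1, upright, with nothing else touching. The z profile was curved, so the handle may have crept in the grip. I tighten to 60 N and roll back to check that every slide is hard down.

```bash
python3 -m inch '[0,0,0,0,0,0, 0,0,0,0,0,0]' - 60 >/dev/null; python3 f.py; for i in 1 2 3 ; do python3 -m inch '[-0.002,-0.04,0.001,0,0,0, -0.002,-0.08,0.002,0,0,0, -0.003,-0.112,0.003,0,0,0, -0.003,-0.112,0.003,0,0,0]'>/dev/null; python3 f.py; done
```

```text
t17.48 row x=-66.8 y=1.4 z=130.54 F=[ 1.9  0.2 10.4] fz+w=14.7 M=[ 0.05 -0.43  0.09]
t17.82 row x=-57.3 y=1.4 z=130.35 F=[ 0.8 -1.8 11.8] fz+w=16.1 M=[-0.14 -0.25  0.07]
t18.15 row x=-48.2 y=1.3 z=130.16 F=[-0.4 -0.7 12.3] fz+w=16.6 M=[-0.05 -0.05  0.01]
t18.48 row x=-39.2 y=1.2 z=130.03 F=[-1. -1. 15.] fz+w=19.3 M=[-0.08  0.06  0.  ]
```

```bash
for i in 1 2 3 ; do python3 -m inch '[-0.002,-0.04,-0.001,0,0,0, -0.002,-0.08,-0.001,0,0,0, -0.003,-0.112,-0.001,0,0,0, -0.003,-0.112,-0.001,0,0,0]'>/dev/null; python3 f.py; done
```

```text
t18.82 row x=-30.1 y=1.1 z=129.86 F=[-0.3 -1.6 13.5] fz+w=17.8 M=[-0.1   0.05  0.02]
t19.15 row x=-21.1 y=1.0 z=129.70 F=[-1.7  0.2 13.6] fz+w=17.9 M=[-0.06  0.18  0.07]
t19.48 row x=-12.1 y=0.9 z=129.54 F=[-1.1 -1.2 11.7] fz+w=16.0 M=[-0.09  0.21  0.02]
```

```bash
for i in 1 2 3 ; do python3 -m inch '[-0.002,-0.04,0,0,0,0, -0.002,-0.08,0,0,0,0, -0.003,-0.112,0,0,0,0, -0.003,-0.112,0,0,0,0]'>/dev/null; python3 f.py; done
```

```text
t19.82 row x=-3.0 y=0.7 z=129.28 F=[-1.   0.2 10.2] fz+w=14.5 M=[-0.07  0.19  0.02]
t20.15 row x=6.0 y=0.6 z=128.99 F=[-1.6 -0.6 10.1] fz+w=14.4 M=[-0.01  0.18  0.06]
t20.48 row x=15.0 y=0.5 z=128.72 F=[-2.  -0.7  7.8] fz+w=12.1 M=[-0.07  0.23  0.01]
```

```bash
python3 -m inch '[0,0,0.005,0,0,0, 0,0,0.009,0,0,0, 0,0,0.009,0,0,0]'>/dev/null; python3 f.py; for i in 1 2 3 ; do python3 -m inch '[-0.002,-0.04,0.001,0,0,0, -0.002,-0.08,0.002,0,0,0, -0.003,-0.112,0.0035,0,0,0, -0.003,-0.112,0.0035,0,0,0]'>/dev/null; python3 f.py; done
```

```text
t20.73 row x=14.8 y=0.6 z=128.62 F=[-1.8 -1.2 12.5] fz+w=16.8 M=[-0.1   0.52  0.03]
t21.07 row x=24.0 y=0.5 z=128.24 F=[-3.  -0.1 13. ] fz+w=17.3 M=[-0.05  0.64  0.05]
t21.40 row x=32.9 y=0.4 z=127.86 F=[-3.6 -0.7 13.4] fz+w=17.7 M=[-0.07  0.64  0.04]
t21.73 row x=42.0 y=0.4 z=127.46 F=[-4.2 -0.4 13.7] fz+w=18.0 M=[-0.01  0.71  0.04]
```

```bash
for i in 1 2 3 ; do python3 -m inch '[-0.002,-0.04,0.001,0,0,0, -0.002,-0.08,0.002,0,0,0, -0.003,-0.1,0.0035,0,0,0, -0.003,-0.1,0.0035,0,0,0]'>/dev/null; python3 f.py; done; python3 -c "
from h import *;print(get_obs()['tool_rot'])"
```

```text
t22.07 row x=49.9 y=0.3 z=127.06 F=[-3.5 -0.4 12.3] fz+w=16.6 M=[-0.    0.79  0.08]
t22.40 row x=57.9 y=0.3 z=126.61 F=[-4.6 -0.6 12.3] fz+w=16.6 M=[0.09 0.75 0.11]
t22.73 row x=65.9 y=0.2 z=126.24 F=[-3.5 -0.2 11.8] fz+w=16.1 M=[0.08 0.82 0.22]
[ 1.06206098e-01  9.94343908e-01 -1.96697203e-04 -6.47515172e-04]
```

The return pass retraced the same heights at 15–19 N, so nothing slipped and all the slides are down. I lift and go back to the stand.

```bash
python3 -m inch '[0,0,-0.05,0,0,0, 0,0,-0.2,0,0,0, 0,0,-0.5,0,0,0, 0,0,-0.62,0,0,0, 0,0,-0.62,0,0,0]'>/dev/null; python3 f.py; python3 plan.py .5171 -.2796 .178 .360
```

```text
t23.15 row x=65.5 y=2.9 z=176.32 F=[-0.   0.6 -4.1] fz+w=0.2 M=[ 0.04 -0.21  0.02]
[-0.2054, -0.99, -0.0052] [0.0006, 0.0011, 0.1951] rows>= 3
[-0.5551, -0.99, -0.0055] [0.0006, 0.0012, 0.219] rows>= 3
[-0.8631, -0.7504, -0.006] [0.0006, 0.0012, 0.2207] rows>= 3
23.15 [ 0.51947041 -0.01642986  0.17632062] [-0.04925913  0.57842091 -4.1492669 ]
```

```bash
python3 -m inch '[-0.06,-0.3,-0.005,0,0,0.06, -0.13,-0.65,-0.005,0,0,0.13, -0.205,-0.99,-0.005,0,0,0.195, -0.205,-0.99,-0.005,0,0,0.195]'>/dev/null
python3 -m inch '[-0.2,-0.35,-0.005,0,0,0.07, -0.4,-0.7,-0.005,0,0,0.14, -0.555,-0.99,-0.005,0,0,0.219, -0.555,-0.99,-0.005,0,0,0.219]'>/dev/null
python3 -m inch '[-0.3,-0.3,-0.005,0,0,0.07, -0.6,-0.55,-0.005,0,0,0.14, -0.8,-0.7,-0.005,0,0,0.22, -0.863,-0.75,-0.006,0,0,0.221, -0.863,-0.75,-0.006,0,0,0.221, -0.863,-0.75,-0.006,0,0,0.221]'>/dev/null; python3 f.py;python3 plan.py .5171 -.2796 .178 .360
```

```text
t24.32 row x=321.8 y=53.8 z=174.59 F=[-0.2  0.1 -4.6] fz+w=-0.3 M=[ 0.05 -0.12 -0.06]
[-0.034, 0.023, -0.0427] [-0.0007, -0.0022, 0.0012] rows>= 1
24.3167 [ 0.51441223 -0.2776995   0.17459231] [-0.17237891  0.09614294 -4.55906003]
```

```bash
python3 -m inch '[-0.034,0.023,0,0,-0.002,0.001, -0.034,0.023,0,0,-0.002,0.001, -0.034,0.023,0,0,-0.002,0.001, -0.034,0.023,0,0,-0.002,0.001]'>/dev/null; python3 f.py;python3 plan.py .5171 -.2796 .112 .360
python3 - <<'E'
from h import *
a=camera("scene")[110:220,190:310,::-1]
cv2.imwrite("pics/st.png",cv2.resize(a,None,fx=4.5,fy=4.5,interpolation=cv2.INTER_CUBIC))
E
```

```text
t24.65 row x=323.4 y=57.8 z=175.77 F=[-0.8  0.2 -4.4] fz+w=-0.1 M=[-0.   -0.14  0.02]
[0.0116, -0.0089, 0.7971] [-0.0001, 0.0018, -0.0] rows>= 2
24.65 [ 0.51803341 -0.28004655  0.1757685 ] [-0.84055794  0.18600292 -4.43696071]
```

View pics/st.png

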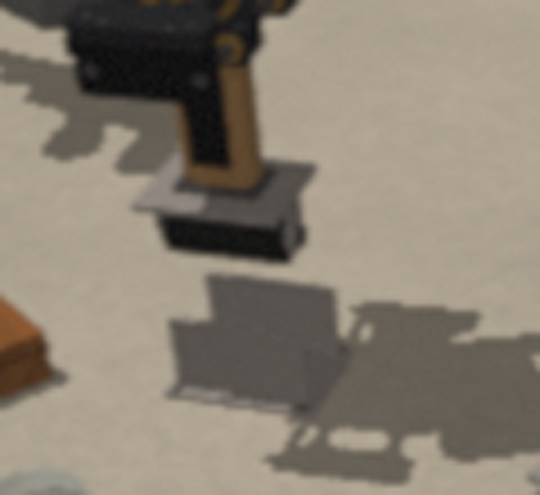

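The roller hangs upright above the stand, aligned with its two walls. I lower it with force checks.

```bash
python3 -m inch '[0.011,-0.009,0.25,0,0.001,0, 0.011,-0.009,0.4,0,0.001,0, 0.011,-0.009,0.4,0,0.001,0]'>/dev/null; python3 f.py
python3 -m inch '[0,0,0.2,0,0,0, 0,0,0.38,0,0,0, 0,0,0.45,0,0,0, 0,0,0.45,0,0,0]'>/dev/null; python3 f.py;python3 plan.py .5171 -.2796 .1008 .360
```

```text
t24.95 row x=323.0 y=55.0 z=141.49 F=[-1.2 -0.2 -5.6] fz+w=-1.3 M=[ 0.05 -0.07 -0.01]
t25.28 row x=323.7 y=56.2 z=106.86 F=[ 0.5 -0.6 -4.3] fz+w=-0.0 M=[ 0.02 -0.05  0.03]
[0.002, 0.0107, 0.0757] [-0.0009, -0.0005, -0.001] rows>= 1
25.2833 [ 0.51636668 -0.28004888  0.10685873] [ 0.47573254 -0.61569627 -4.34111275]
```

```bash
python3 -m inch '[0.002,0.01,0.05,0,0,-0.001, 0.002,0.01,0.05,0,0,-0.001, 0.002,0.01,0.05,0,0,-0.001]'>/dev/null; python3 f.py; for i in 1 2 3 4; do python3 -m inch '[0,0,0.008,0,0,0, 0,0,0.008,0,0,0]'>/dev/null; python3 f.py; done
```

```text
t25.53 row x=323.8 y=58.0 z=104.42 F=[-0.4  0.6 -3.5] fz+w=0.8 M=[ 0.02 -0.11 -0.01]
t25.70 row x=323.8 y=57.8 z=103.62 F=[-0.2  0.6 -4.8] fz+w=-0.5 M=[-0.06 -0.14  0.09]
t25.87 row x=323.7 y=57.6 z=102.61 F=[-0.3  0.8 -4.6] fz+w=-0.3 M=[ 0.01 -0.11  0.05]
t26.03 row x=323.6 y=57.5 z=101.73 F=[-0.3 -0.  -3.9] fz+w=0.4 M=[-0.01 -0.09  0.  ]
t26.20 row x=323.6 y=57.5 z=101.02 F=[-0.3 -0.  -3.4] fz+w=0.9 M=[ 0.07 -0.19  0.02]
```

```bash
for i in 1 2 3; do python3 -m inch '[0,0,0.004,0,0,0, 0,0,0.004,0,0,0]'>/dev/null; python3 f.py; done; python3 plan.py .5171 -.2796 .1006 .360
```

```text
t26.37 row x=323.6 y=57.5 z=100.75 F=[ 0.2 -0.3 -4.8] fz+w=-0.5 M=[-0.   -0.14  0.04]
t26.53 row x=323.7 y=57.5 z=100.63 F=[ 0.8 -0.2 -2.7] fz+w=1.6 M=[ 0.02 -0.1  -0.02]
t26.70 row x=323.7 y=57.5 z=100.61 F=[-0.9  0.5  0.1] fz+w=4.4 M=[0.26 0.06 0.03]
[0.011, -0.0037, 0.0001] [0.0, 0.0011, -0.0001] rows>= 1
26.7 [ 0.51768999 -0.28031692  0.10061253] [-0.88734613  0.5081384   0.13471376]
```

```bash
python3 -m inch '[0,0,0,0,0,0, 0,0,0,0,0,0, 0,0,0,0,0,0]' - 5 >/dev/null; python3 -m inch '[0,0,0,0,0,0, 0,0,0,0,0,0, 0,0,0,0,0,0, 0,0,0,0,0,0, 0,0,0,0,0,0, 0,0,0,0,0,0, 0,0,0,0,0,0, 0,0,0,0,0,0]' 70; python3 -m inch '[0,0,-0.1,0,0,0, 0,0,-0.4,0,0,0, 0,0,-0.8,0,0,0, 0,0,-0.99,0,0,0, 0,0,-0.99,0,0,0]' >/dev/null; python3 -m inch '[-0.2,0,-0.4,0,0,0, -0.6,0,-0.8,0,0,0, -0.99,0,-0.99,0,0,0, -0.99,0,-0.99,0,0,0, -0.99,0,-0.99,0,0,0]'; python3 -m inch '[-0.5,0,0,0,0,0, -0.99,0,0,0,0,0, -0.99,0,0,0,0,0, -0.99,0,0,0,0,0, -0.99,0,0,0,0,0, -0.99,0,0,0,0,0]' | head -2
python3 - <<'E'
from h import *
s=camera("scene");t=camera("top")
a=s[130:280,215:415,::-1];b=t[180:280,250:490,::-1]
a=cv2.resize(a,None,fx=2.4,fy=2.4,interpolation=cv2.INTER_CUBIC);b=cv2.resize(b,None,fx=2,fy=2,interpolation=cv2.INTER_CUBIC)
cv2.imwrite("pics/end.png",np.vstack([a,b]))
E
```

```text
time: 27.62
position: [0.5177, -0.2803, 0.1002]
tool_rot: [0.569, 0.822, -0.0, 0.001]
ft_force: [-0.2, -0.4, -0.6]
grip_width: 0.0684
grip_force: 0.0
time: 28.45
position: [0.546, -0.3561, 0.2595]
tool_rot: [0.57, 0.822, -0.001, 0.002]
ft_force: [-1.4, 1.0, -0.4]
grip_width: 0.0705
grip_force: 0.0
time: 28.95
position: [0.5726, -0.4262, 0.2577]
```

View pics/end.png

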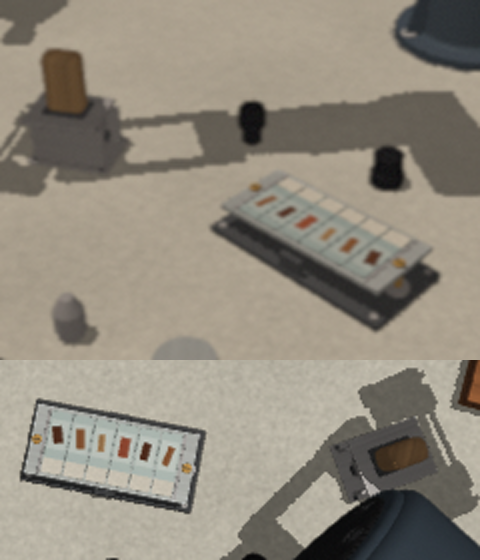

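The roller stands upright in its stand as it did at the start. The slides lie in an even row on the plate, and the arm is clear of everything.

```bash
python3 -c "
from rig import *
print(hand_in())"
```

```text
the job is handed in; nothing more can be done
None
```

I rolled the row out and back at about 10–19 N; the force readings indicate all six slides are fully down and uncracked, the roller is upright back in its stand with nothing else touched, and the job was handed in at about 29 s.

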